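# Load the feed tube of the ball-drilling jig

### The job

In the school workshop, load the drilling jig: of the three wooden balls on the little stands, take the middle-sized one and release it at the mouth of the jig's funnel, not from high above it, so that it drops down the clear tube and comes to rest at the bottom. Leave the smaller and the larger ball sitting on their stands.

Things in the scene. Friction and masses are not known exactly. Their poses are not given: they have to be found in the camera images.
- ball_mid: The ball to load, the middle-sized of three, about 18 g. Plain beech ball, 36 mm in diameter; origin: its centre (axes mean nothing). It sits in a hollow on top of a turned wooden stand fixed to the table, 40 mm tall, 21 mm thick at the top, foot 54 mm across and 12 mm high; its centre is then about 57 mm above the table.
- ball_small: The smallest of the three, to be left alone. Plain beech ball, 26 mm in diameter; origin: its centre (axes mean nothing). It sits in a hollow on top of a turned wooden stand fixed to the table, 40 mm tall, 21 mm thick at the top, foot 54 mm across and 12 mm high; its centre is then about 51 mm above the table.
- ball_large: The largest of the three, to be left alone. Plain beech ball, 50 mm in diameter; origin: its centre (axes mean nothing). It sits in a hollow on top of a turned wooden stand fixed to the table, 40 mm tall, 21 mm thick at the top, foot 54 mm across and 12 mm high; its centre is then about 64 mm above the table.
- jig: Drilling jig, fixed: plywood base 140 x 140 x 18 mm, on it an upright clear tube (bore 44 mm) and an aluminium funnel, mouth 112 mm across inside, rim 125 mm above the table; a plywood post beside the tube (robot's side) stays below the rim. Origin: on the table, straight below the middle of funnel and tube; z up. Tube floor 18 mm above the table: a 36 mm ball lies there with its centre 36 mm up.
Not all that is in view belongs to the job. What is shaped like the ball_mid but turquoise is not meant. What is shaped like the jig but orange is not meant.

How it is judged:
At the end, for the whole second after the job is handed in: The middle-sized ball rests at the bottom of the jig's tube (centre within 12 mm of the tube's axis and 28 to 46 mm above the table, at rest), and the small and the large ball are still on their stands, within 12 mm of where they were (horizontal distance between ball_mid and jig below 0.012 m and height (world z) of ball_mid between 0.028 and 0.046 m and linear speed of ball_mid below 0.03 m/s and distance of each of ball_small, ball_large from where it was at the start of the episode below 0.012 m); the robot touches nothing.
It fails at once if the middle-sized ball is let go from high above (its centre more than 210 mm above the table, that is 85 mm above the funnel's rim, with no finger on it) (height (world z) of ball_mid above 0.21 m and contact force between the fingers and ball_mid below 0.02 N).
It also fails if it takes over 40 s, if anything falls off the work surface, if the arm or the gripper's body presses on something with over 40 N, if the wrist force passes 120 N, or if a joint passes its speed limit or range.

### The arm

A 6-joint arm with a two-finger parallel gripper is mounted at the origin on the work surface. World frame = base frame: x ahead of the robot, y to its left, z up, the work surface at z = 0. Lengths are in m, angles in rad, forces in N, time in s.
With the tool pointing down it reaches from about 0.4 to 0.825 m from the base axis. Payload 7 kg.
Tool frame: the origin (TCP) lies at the centre of the arm's flange, where the gripper is bolted on; the fingertips stand 178 mm ahead of it and the grasp point (between the pads) lies 159 mm ahead of it (arm.tip_reach is the distance from the TCP to the fingertips, in m); z points along the fingers, y is the direction in which the jaws open and shut (so a half turn about z gives the same grasp; the last joint's range is limited). The gripper opens to 88 mm and grips with 3 to 60 N. Pads are 19 mm wide; open, the fingers measure 130 mm over their backs; the gripper's body (78 mm by 193 mm) begins 47 mm behind the grasp point.
Start: joints at [1.62, 0.359, 0.012, 0, -1.224, -0.288], TCP at [0.16, 0.656, 0.405] pointing down, gripper open.
Joint ranges: [-3.07, 3.07], [-1.43, 2.12], [-1.02, 1.25], [-3.03, 1.67], [-3.05, -0], [-3.03, 3.03]. Speed limits (rad/s): [2.39, 2.39, 3.01, 3.14, 3.14, 3.14].

### API

Orientations are given as [roll, pitch, yaw] about the fixed x, y, z axes, in that order (R = Rz(yaw) Ry(pitch) Rx(roll)).
In Python, from station import arm gives the robot as it stands.
- The arm moves only by the shell command python3 -m inch 'ROWS' [OPENING] [FORCE]. ROWS is JSON, a list that holds one entry, the list of rows, each a list of 6 numbers: the shift along the world's x, y, z in units of 200 mm (1.0 is 200 mm), then the turn, a rotation vector about the world's x, y, z in units of 180 degrees (1.0 is 180 degrees). A call has 1 to 8 rows; each row is the pose to reach, as a shift and turn from the pose commanded when the call began, turning the shorter way round; what a row does not reach only later rows make up. A row lasts 1/8 s, in which the tool goes at most 62.5 mm and 10.7 degrees, less where a joint would pass 70% of its speed; a pose out of reach is approached as far as the arm can. A call with a number of a shift or a turn outside -1 to 1 is refused whole. A call with a gripper value outside its range is refused whole. OPENING is the finger opening in mm, from 0 to 87.6, set as the call begins (- or left out, the last holds). The fingers move at their own pace and stop on an object; FORCE is the grip in N (left out, the last holds). Time passes only in rows, so rows that repeat a pose let the fingers close. It gives the time, the measured TCP pose, the force and the opening at its end, in the units of the state.
- arm.get_state(): the state, without advancing time (a new reading comes with each control period).
- arm.grab_frame(name): name is "scene" or "top" or "wrist"; returns the picture (480x640x3 uint8, blue, green, red); there is no depth.
- arm.camera_params(name): a dict with "vertical_fov" (degrees; the focal length in pixels is half the picture's height over the tangent of half this angle, whatever the lens; pixels are square), "cx", "cy" (the principal point, pixels), "pose" (4x4, takes a point from camera to world coordinates). Camera axes: x right, y down, z forward; pixel columns grow to the right and rows downward; lengths in m; the calibration is good to about 2 mm. The wrist camera is an equidistant fisheye: a pixel r from the principal point sees the ray r / f radians off the axis. A picture is of the moment at which its call begins: read the wrist's pose just before it. camera_params takes no time and is no camera call; for the wrist camera it gives the pose at the moment of the call.
- arm.job_done(): hands the job in, once; it reports no verdict.
Trained networks look in the newest picture that a camera, given by its name, has taken for a name from the list of things; names that differ only in an ending like _2 or _b are one class to them, and where a whole thing is asked for, a point or a joint stands for the part that bears it (a point fixed in the world has none). Each returns a list of dicts, best first, with "score" (0 to 1); they miss things now and then, are a little off and sometimes report something else, mostly with a low value. They report only what shows in the picture. A call takes as long as a camera call. They do not tell look-alikes from the thing itself.
- arm.search_frame(target, camera): "box" ([left, top, right, bottom] in pixels, round what is visible of it).
- arm.regions_of(target, camera): "region" (480x640 bool, what is visible of it) and "box" ([left, top, right, bottom] in pixels, round what is visible of it).
The state is a dict: "t": time; "q": joint angles; "qd": joint speeds; "joint_efforts": joint torques, N m; "eef_pos": TCP position; "ee_rot": TCP orientation; "force": force on the tool from outside, world axes, zero at the start; "moment": the same for the moment, N m; "width": finger opening in m.
Only numpy, scipy, OpenCV 4.12 (cv2) and the standard library are available. Lean on these libraries where they do the work, as an engineer would, in place of code of your own. Each camera call takes 0.05 s, during which the arm holds its last target.

## Working session

There is one attempt and no reset: what is moved stays moved. The work goes in short steps, Python scripts to look and compute and a shell command to move; the robot and the scene stay as the last step left them, time stands still between calls to the robot, and variables do not carry over. Pictures are saved under pics/ and viewed, and the job is handed in when it is done.

```bash
mkdir -p pics; python3 - <<'E'
from station import arm
import cv2,numpy as np
for n in("scene","top"):
    f=arm.grab_frame(n);cv2.imwrite(f"pics/{n}0.png",f)
    for t in("ball_mid","ball_small","ball_large","jig"):
        for d in arm.search_frame(t,n): print(n,t,round(d["score"],2),np.round(d["box"]))
    p=arm.camera_params(n);print(p)
s=arm.get_state();print(s["t"],s["eef_pos"],s["ee_rot"],s["width"])
E
```

```text
scene ball_mid 0.85 [288. 205. 309. 226.]
scene ball_mid 0.85 [276. 194. 295. 212.]
scene ball_small 0.7 [266. 318. 284. 336.]
scene ball_large 0.55 [128. 251. 160. 286.]
scene jig 0.8 [354.  95. 430. 185.]
scene jig 0.74 [401. 163. 486. 268.]
{'vertical_fov': 42.8481369721897, 'cx': 320.84771197883276, 'cy': 231.16497221790684, 'pose': array([[ 0.37830267,  0.65087074, -0.6582206 ,  1.1711796 ],
       [ 0.92566105, -0.26120953,  0.27371736, -0.3260637 ],
       [ 0.00622112, -0.71283719, -0.70130196,  0.78555839],
       [ 0.        ,  0.        ,  0.        ,  1.        ]])}
top ball_mid 0.5 [338. 283. 351. 300.]
top ball_mid 0.46 [340. 246. 352. 260.]
top ball_large 0.91 [456. 229. 478. 254.]
top jig 0.96 [201. 177. 285. 259.]
top jig 0.65 [195. 280. 271. 354.]
{'vertical_fov': 50.40786984822341, 'cx': 321.21520938821857, 'cy': 242.1009018290979, 'pose': array([[ 1.00582534e-02, -9.86792471e-01,  1.61676994e-01,
         2.73731458e-01],
       [-9.99949339e-01, -9.86325244e-03,  2.00870040e-03,
        -1.00916206e-02],
       [-3.87509417e-04, -1.61689008e-01, -9.86841687e-01,
         1.19207843e+00],
       [ 0.00000000e+00,  0.00000000e+00,  0.00000000e+00,
         1.00000000e+00]])}
0.5 [0.1596728  0.65581272 0.40463864] [ 3.14156450e+00  1.76713336e-05 -2.38837990e-01] 0.08775763982640448
```

View pics/scene0.png

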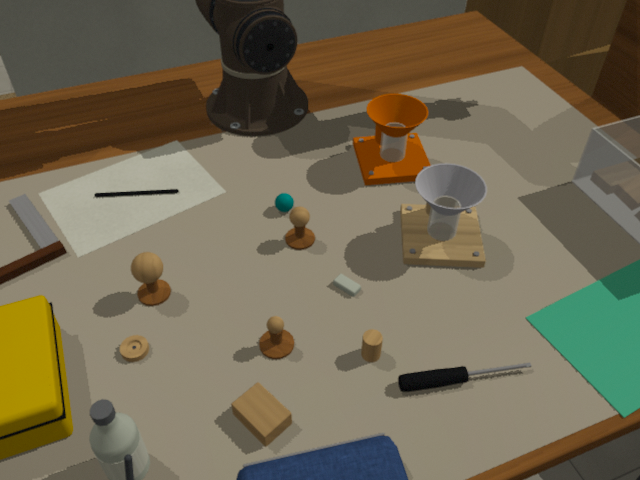

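View pics/top0.png

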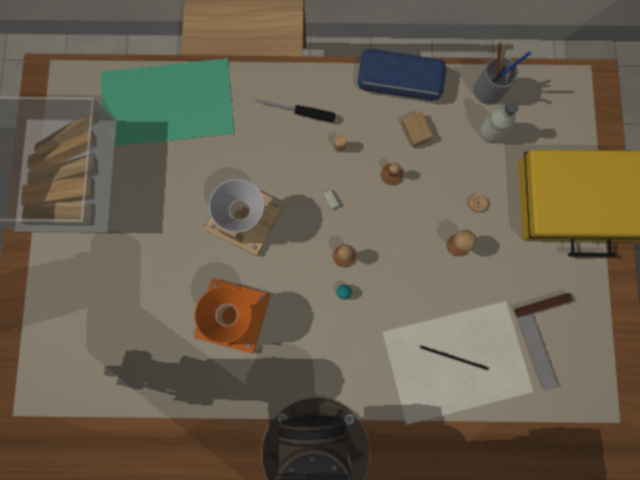

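Candidates for the ball:
- Beech ball on a stand at scene (299,216), top (346,253): between the other two in size, so this is ball_mid.
- Turquoise ball on the table at scene (284,203): the decoy.
- Small ball at scene (275,327) and large ball at scene (147,268): leave both.

For the jig, the aluminium and plywood one at scene (443,215) is meant. The orange one at (393,135) is not. Next I confirm this in a crop and triangulate.

```bash
cat > h.py <<'E'
from station import arm
import numpy as np,cv2
def ray(n,u,v,p=None):
    p=p or arm.camera_params(n);f=240/np.tan(np.radians(p["vertical_fov"]/2));T=np.array(p["pose"])
    x,y=u-p["cx"],v-p["cy"]
    if n=="wrist":
        r=np.hypot(x,y);th=r/f;d=np.array([np.sin(th)*x/max(r,1e-9),np.sin(th)*y/max(r,1e-9),np.cos(th)])
    else: d=np.array([x/f,y/f,1.])
    d=T[:3,:3]@d;return T[:3,3],d/np.linalg.norm(d)
def atz(n,u,v,z,p=None):
    o,d=ray(n,u,v,p);return o+d*(z-o[2])/d[2]
E
python3 - <<'E'
from h import *
a=cv2.imread("pics/scene0.png")[180:360,110:320];b=cv2.imread("pics/top0.png")[150:330,190:490]
a=cv2.resize(a,None,fx=2,fy=2,interpolation=3);b=cv2.resize(b,(int(300*1.25),360))
b=cv2.copyMakeBorder(cv2.resize(cv2.imread("pics/top0.png")[150:330,190:490],(375,225)),0,135,0,0,0)
cv2.imwrite("pics/crop.png",np.hstack([a,b]))
zs={"ball_mid":.057,"ball_small":.051,"ball_large":.064}
for n in("scene","top"):
    arm.grab_frame(n)
    for t in zs:
        for d in arm.regions_of(t,n):
            m=d["region"];v,u=np.nonzero(m);bx=d["box"]
            print(n,t,round(d["score"],2),np.round(bx),m.sum(),np.round(atz(n,(bx[0]+bx[2])/2,(bx[1]+bx[3])/2,zs[t]),4),np.round(atz(n,u.mean(),v.mean(),zs[t]),4))
    for d in arm.regions_of("jig",n):
        print(n,"jig",d["score"],d["box"])
# funnel rim ellipse from scene/top, by eye
print(atz("scene",450,187,.125),atz("top",237,206,.125))
E
```

```text
scene ball_mid 0.76 [278. 194. 293. 215.] 284 [ 0.401  -0.0738  0.057 ] [ 0.3948 -0.0768  0.057 ]
scene ball_mid 0.71 [289. 204. 310. 226.] 346 [ 0.4361 -0.0608  0.057 ] [ 0.4396 -0.0633  0.057 ]
scene ball_small 0.52 [264. 318. 283. 334.] 275 [ 0.6406 -0.18    0.051 ] [ 0.6393 -0.1787  0.051 ]
scene ball_large 0.62 [130. 253. 164. 286.] 837 [ 0.4726 -0.3312  0.064 ] [ 0.4671 -0.3318  0.064 ]
scene ball_large 0.38 [264. 319. 282. 336.] 261 [ 0.652 -0.184  0.064] [ 0.6478 -0.1806  0.064 ]
scene jig 0.68 [351.6, 95.4, 431.5, 184.7]
scene jig 0.66 [398.9, 164.1, 485.6, 269.6]
top ball_mid 0.74 [335. 241. 354. 260.] 177 [ 0.4415 -0.0601  0.057 ] [ 0.4357 -0.062   0.057 ]
top ball_mid 0.55 [337. 282. 355. 300.] 210 [ 0.3499 -0.0637  0.057 ] [ 0.3488 -0.0598  0.057 ]
top ball_small 0.43 [388. 164. 400. 173.] 96 [ 0.6359 -0.1755  0.051 ] [ 0.6362 -0.1768  0.051 ]
top ball_large 0.92 [455. 230. 478. 253.] 371 [ 0.463  -0.3329  0.064 ] [ 0.4638 -0.3298  0.064 ]
top jig 0.7 [195.4, 279.4, 272.7, 355.9]
top jig 0.59 [203.3, 176.1, 281.9, 257.6]
[0.53423119 0.17103261 0.125     ] [0.52523141 0.17354497 0.125     ]
```

View pics/crop.png

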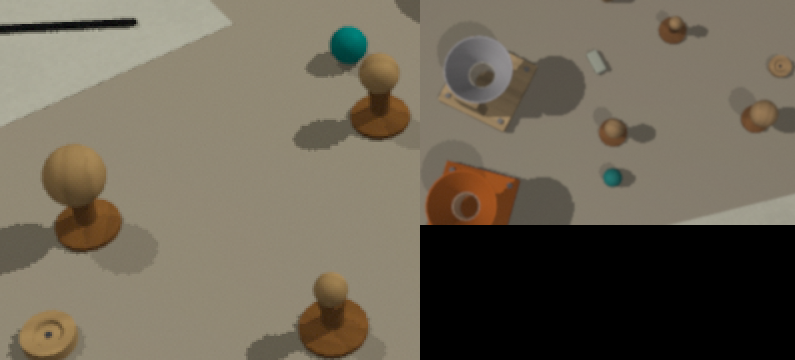

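The crop confirms it: the beech mid ball is on its stand, and the turquoise decoy lies on the table beside it. Moving over it via points outside the 0.4 m radius.

```bash
python3 -m inch '[[[0.25,-0.25,0,0,0,0.02],[0.5,-0.5,0,0,0,0.04],[0.75,-0.75,0,0,0,0.06],[1,-1,0,0,0,0.076],[1,-1,0,0,0,0.076]]]' 60 && python3 -m inch '[[[0.1,-0.25,0,0,0,0],[0.2,-0.5,0,0,0,0],[0.3,-0.75,0,0,0,0],[0.39,-1,0,0,0,0]]]' && python3 -m inch '[[[0,-0.25,0,0,0,0],[0,-0.5,0,0,0,0],[0,-0.75,0,0,0,0],[0,-1,0,0,0,0]]]'  && python3 -m inch '[[[0,-0.25,0,0,0,0],[0,-0.5,0,0,0,0],[0,-0.59,0,0,0,0],[0,-0.59,0,0,0,0],[0,-0.59,0,0,0,0]]]'
python3 - <<'E'
from h import *
p=arm.camera_params("wrist")
cv2.imwrite("pics/w1.png",arm.grab_frame("wrist"))
for d in arm.regions_of("ball_mid","wrist"):
    v,u=np.nonzero(d["region"]);print(d["score"],d["box"],u.mean(),v.mean(),atz("wrist",u.mean(),v.mean(),.057,p))
for d in arm.regions_of("jig","wrist"): print("jig",d["score"],d["box"])
s=arm.get_state();print(s["t"],s["eef_pos"],s["ee_rot"],s["width"],p)
E
```

```text
t: 1.62
eef_pos: [0.3613, 0.4535, 0.4051]
ee_rot: [-3.141, -0.0, -0.001]
force: [0.1, 1.6, -0.0]
width: 0.0602
t: 2.12
eef_pos: [0.438, 0.2542, 0.405]
ee_rot: [-3.141, -0.001, 0.0]
force: [1.1, 0.2, 0.1]
width: 0.0597
t: 2.62
eef_pos: [0.4373, 0.0542, 0.4051]
ee_rot: [-3.141, -0.001, 0.0]
force: [1.1, -0.2, 0.1]
width: 0.0601
t: 3.25
eef_pos: [0.4377, -0.0619, 0.4048]
ee_rot: [-3.141, -0.0, -0.0]
force: [-0.3, -0.5, 0.8]
width: 0.0603
0.82 [295.7, 199.8, 334.7, 241.0] 315.01731244847485 220.07584501236605 [ 0.4400958  -0.06250682  0.057     ]
0.77 [296.4, 275.4, 331.9, 300.6] 314.0792602377807 289.81505944517835 [ 0.37314906 -0.06164996  0.057     ]
jig 0.92 [0.0, 59.4, 176.5, 214.7]
jig 0.5 [66.0, 261.3, 79.9, 273.4]
3.4 [ 0.43776619 -0.0614378   0.40470052] [-3.14150601e+00 -1.44786101e-04  1.17833375e-03] 0.0599548300559935 {'vertical_fov': 65.70646984690485, 'cx': 314.5671889712334, 'cy': 241.23852946559006, 'pose': array([[ 1.10386777e-04, -9.68774350e-01, -2.47944041e-01,
         5.04186686e-01],
       [-9.99999985e-01, -7.42800201e-05, -1.54979314e-04,
        -6.20534659e-02],
       [ 1.31722696e-04,  2.47944054e-01, -9.68774343e-01,
         3.83876379e-01],
       [ 0.00000000e+00,  0.00000000e+00,  0.00000000e+00,
         1.00000000e+00]])}
```

View pics/w1.png

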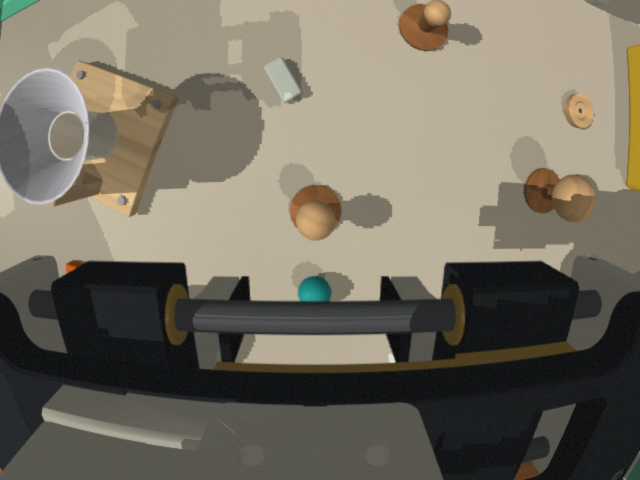

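```bash
python3 - <<'E'
from h import *
p=arm.camera_params("wrist")
im=cv2.imread("pics/w1.png");cv2.imwrite("pics/w1c.png",cv2.resize(im[180:310,230:400],None,fx=4,fy=4,interpolation=2))
hsv=cv2.cvtColor(im,cv2.COLOR_BGR2HSV)
m=cv2.inRange(hsv,(80,120,30),(100,255,255));v,u=np.nonzero(m);k=(abs(u-314)<40)&(abs(v-290)<40);print("turq",atz("wrist",u[k].mean(),v[k].mean(),.018,p),k.sum())
E
```

```text
turq [ 0.35721594 -0.06138984  0.018     ] 684
```

The wrist view shows the mid ball at (316,220), centred between the fingers. Its position, (0.440, -0.062), agrees with the fixed cameras. The turquoise ball at (314,290) is 83 mm away, clear of the fingers. Descending.

```bash
python3 -m inch '[[[0.01,-0.003,-0.25,0,0,0],[0.01,-0.003,-0.5,0,0,0],[0.01,-0.003,-0.7,0,0,0],[0.01,-0.003,-0.85,0,0,0],[0.01,-0.003,-0.94,0,0,0],[0.01,-0.003,-0.94,0,0,0],[0.01,-0.003,-0.94,0,0,0]]]' 60
python3 - <<'E'
from h import *
p=arm.camera_params("wrist")
im=arm.grab_frame("wrist");cv2.imwrite("pics/w2.png",im)
for d in arm.regions_of("ball_mid","wrist"):
    v,u=np.nonzero(d["region"]);print(d["score"],np.round(d["box"]),atz("wrist",u.mean(),v.mean(),.057,p))
E
```

```text
t: 4.28
eef_pos: [0.4402, -0.0623, 0.2173]
ee_rot: [-3.142, -0.001, 0.001]
force: [1.1, 0.3, 0.3]
width: 0.0596
0.59 [274. 268. 357. 356.] [ 0.44246069 -0.06271303  0.057     ]
```

View pics/w2.png

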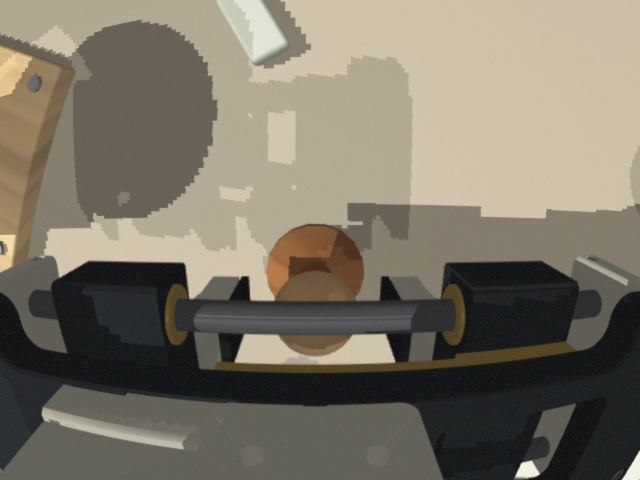

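The ball, at (315,312), is between the fingers with equal gaps. Closing.

```bash
python3 -m inch '[[[0.005,0,0,0,0,0],[0.005,0,0,0,0,0],[0.005,0,0,0,0,0],[0.005,0,0,0,0,0],[0.005,0,0,0,0,0],[0.005,0,0,0,0,0]]]' 25 10 && python3 -m inch '[[[0,0,0.1,0,0,0],[0,0,0.3,0,0,0],[0,0,0.5,0,0,0],[0,0,0.6,0,0,0],[0,0,0.6,0,0,0]]]'
python3 - <<'E'
from h import *
p=arm.camera_params("wrist")
im=arm.grab_frame("wrist");cv2.imwrite("pics/w3.png",im)
for n in ("top","scene"):
    f=arm.grab_frame(n);cv2.imwrite(f"pics/{n}3.png",f)
    for d in arm.regions_of("jig",n): print(n,d["score"],np.round(d["box"]))
E
```

```text
t: 5.12
eef_pos: [0.4407, -0.0628, 0.2168]
ee_rot: [3.142, -0.0, 0.0]
force: [0.4, -0.4, 1.1]
width: 0.0352
t: 5.75
eef_pos: [0.4409, -0.0627, 0.338]
ee_rot: [-3.141, -0.003, 0.0]
force: [-0.1, 0.1, -0.6]
width: 0.0349
top 0.94 [207. 178. 258. 208.]
scene 0.92 [352.  95. 433. 183.]
```

View pics/w3.png

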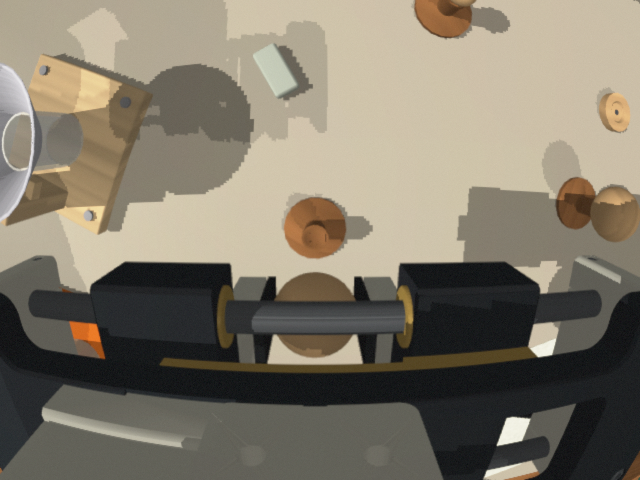

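The ball is held at (316,312), width 35 mm, and the stand at (315,230) is empty. Now I measure the funnel rim in the first pictures, before the arm blocked the view.

```bash
python3 - <<'E'
from h import *
from scipy.optimize import least_squares
out=[]
def proj(n,P):
    p=arm.camera_params(n);f=240/np.tan(np.radians(p["vertical_fov"]/2));T=np.array(p["pose"])
    q=(P-T[:3,3])@T[:3,:3];return np.c_[q[:,0]/q[:,2]*f+p["cx"],q[:,1]/q[:,2]*f+p["cy"]]
a=np.linspace(0,2*np.pi,60)
def ring(x,y,z,r):return np.c_[x+r*np.cos(a),y+r*np.sin(a),0*a+z]
for n,c in(("scene",(390,150,500,280)),("top",(190,165,295,265))):
    im=cv2.imread(f"pics/{n}0.png");s=4
    x0,y0,x1,y1=c;b=cv2.resize(im[y0:y1,x0:x1],None,fx=3.5,fy=3.5,interpolation=2)
    for x,y,col in((.530,.172,(0,0,255)),):
        for z,r in((.125,.056),(.018,.022)):
            q=((proj(n,ring(x,y,z,r))-[x0,y0]+.5)*3.5).astype(int);cv2.polylines(b,[q],True,col,1)
    out.append(b)
h=max(o.shape[0] for o in out)
cv2.imwrite("pics/fun.png",np.hstack([cv2.copyMakeBorder(o,0,h-o.shape[0],0,0,0) for o in out]))
E
```

```text
(no output)
```

View pics/fun.png

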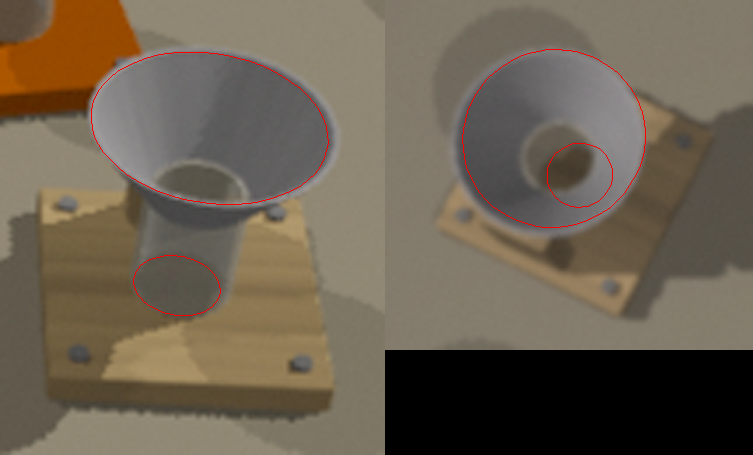

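The model ring at (0.530, 0.172) matches the rim in both views to about 2 mm. The leftover offset points to about (0.529, 0.174). Carrying the ball there.

```bash
python3 -m inch '[[[0.1,0.15,0,0,0,0],[0.2,0.4,0,0,0,0],[0.3,0.6,0,0,0,0],[0.35,0.8,0,0,0,0],[0.4,0.95,0,0,0,0],[0.4,0.95,0,0,0,0]]]' && python3 -m inch '[[[0.02,0.12,0,0,0,0],[0.04,0.235,0,0,0,0],[0.04,0.235,0,0,0,0],[0.04,0.235,-0.08,0,0,0],[0.04,0.235,-0.165,0,0,0],[0.04,0.235,-0.165,0,0,0],[0.04,0.235,-0.165,0,0,0]]]'
python3 - <<'E'
from h import *
s=[arm.grab_frame(n) for n in("wrist","scene")]
cv2.imwrite("pics/w4.png",np.hstack([cv2.resize(s[0],(400,300)),cv2.resize(s[1][60:300,300:620],(400,300))]))
E
```

```text
t: 6.75
eef_pos: [0.5212, 0.129, 0.3353]
ee_rot: [3.14, 0.002, 0.002]
force: [0.4, -0.5, -0.5]
width: 0.0352
t: 7.62
eef_pos: [0.5288, 0.174, 0.3037]
ee_rot: [3.141, -0.0, -0.0]
force: [0.4, 0.5, -0.5]
width: 0.0349
```

View pics/w4.png

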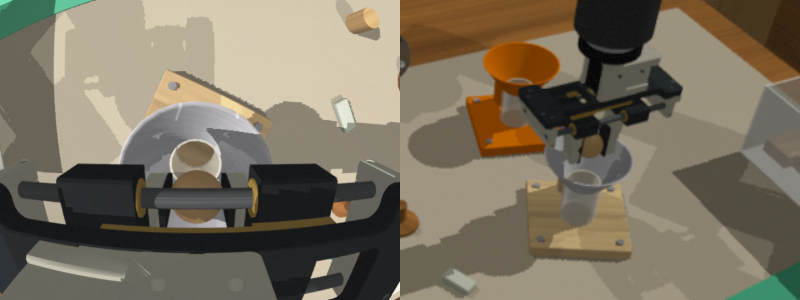

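The ball is over the mouth: in the wrist half it sits at (197,195) in line with the throat, and in the scene half at (593,146) inside the rim. Its centre is about 145 mm up. Releasing, then rising.

```bash
python3 -m inch '[[[0,0,0,0,0,0],[0,0,0,0,0,0],[0,0,0,0,0,0],[0,0,0,0,0,0],[0,0,0,0,0,0],[0,0,0,0,0,0]]]' 60 && python3 -m inch '[[[0,0,0.15,0,0,0],[0,0,0.4,0,0,0],[0,0,0.6,0,0,0],[0,0,0.6,0,0,0],[0,0,0.6,0,0,0]]]' && python3 -m inch '[[[0,0.2,0,0,0,0],[0,0.5,0,0,0,0],[0,0.75,0,0,0,0],[0,1,0,0,0,0],[0,1,0,0,0,0],[0,1,0,0,0,0],[0,1,0,0,0,0],[0,1,0,0,0,0]]]'
python3 - <<'E'
from h import *
s=[arm.grab_frame(n) for n in("scene","top")]
cv2.imwrite("pics/s5.png",s[0])
cv2.imwrite("pics/c5.png",np.hstack([cv2.resize(s[0][150:280,390:500],(400,473),interpolation=2),cv2.resize(s[1][165:265,190:275],(400,473),interpolation=2)]))
for n,zs in (("scene",0),("top",0)):
  for t,z in(("ball_mid",.036),("ball_small",.051),("ball_large",.064)):
    for d in arm.search_frame(t,n): b=d["box"];print(n,t,round(d["score"],2),np.round(b),np.round(atz(n,(b[0]+b[2])/2,(b[1]+b[3])/2,z),3))
E
```

```text
t: 8.48
eef_pos: [0.5287, 0.1742, 0.3036]
ee_rot: [3.142, 0.0, -0.0]
force: [0.1, -0.2, -0.4]
width: 0.0602
t: 9.1
eef_pos: [0.5284, 0.1741, 0.4233]
ee_rot: [-3.141, 0.0, -0.0]
force: [0.0, 0.5, -0.6]
width: 0.06
t: 10.1
eef_pos: [0.5288, 0.3733, 0.4239]
ee_rot: [-3.141, -0.0, -0.001]
force: [0.3, -0.6, -0.5]
width: 0.06
scene ball_mid 0.86 [275. 192. 294. 212.] [ 0.373 -0.067  0.036]
scene ball_small 0.61 [265. 317. 281. 334.] [ 0.64  -0.181  0.051]
scene ball_large 0.59 [129. 250. 161. 287.] [ 0.469 -0.335  0.064]
top ball_mid 0.66 [339. 282. 350. 299.] [ 0.353 -0.061  0.036]
top ball_mid 0.5 [233. 206. 251. 219.] [0.531 0.177 0.036]
top ball_small 0.51 [391. 162. 402. 174.] [ 0.637 -0.181  0.051]
top ball_large 0.83 [456. 230. 476. 256.] [ 0.46  -0.333  0.064]
```

View pics/c5.png

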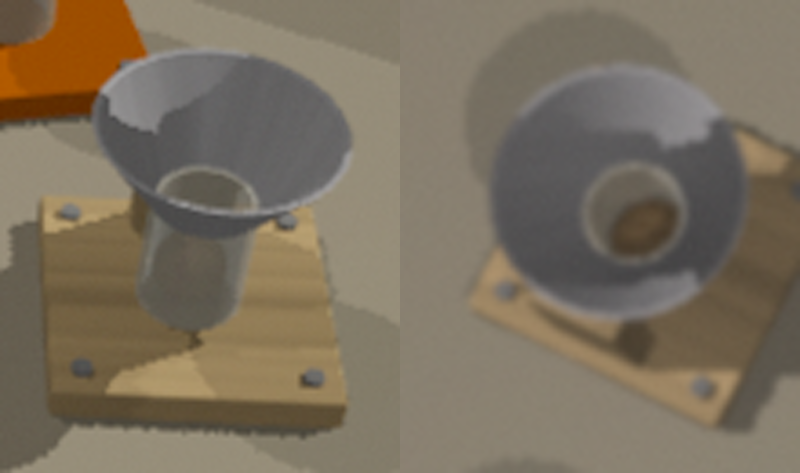

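View pics/s5.png

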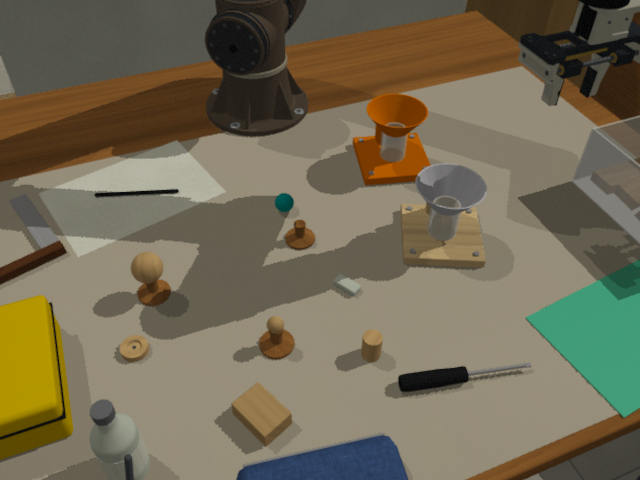

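The mid stand at (300,235) is empty, the other two balls are on theirs, and the top view shows a ball inside the tube. I compare against the first pictures to check that it is at the bottom.

```bash
python3 - <<'E'
from h import *
def proj(n,P):
    p=arm.camera_params(n);f=240/np.tan(np.radians(p["vertical_fov"]/2));T=np.array(p["pose"])
    q=T[:3,:3].T@(P-T[:3,3]);return np.array([q[0]/q[2]*f+p["cx"],q[1]/q[2]*f+p["cy"]])
out=[]
for n,c in(("scene",(410,160,490,250)),("top",(205,175,275,245))):
    f=arm.grab_frame(n);cv2.imwrite(f"pics/{n}6.png",f);x0,y0,x1,y1=c
    d=cv2.absdiff(f,cv2.imread(f"pics/{n}0.png"))[y0:y1,x0:x1]
    b=np.vstack([f[y0:y1,x0:x1],np.clip(d.astype(int)*5,0,255).astype(np.uint8)])
    out.append(cv2.resize(b,(350,590),interpolation=2))
    for z in(.036,.06,.09):print(n,z,proj(n,np.array([.529,.174,z])),"scaled in diff",(proj(n,np.array([.529,.174,z]))-[x0,y0])*[350/(x1-x0),295/(y1-y0)]+[0,295])
cv2.imwrite("pics/d6.png",np.hstack(out))
E
```

```text
scene 0.036 [442.18625368 223.11424041] scaled in diff [140.81485985 501.87445469]
scene 0.06 [444.18324716 213.19322042] scaled in diff [149.55170634 469.35555583]
scene 0.09 [446.76974708 200.34354536] scaled in diff [160.86764347 427.23717646]
top 0.036 [243.13341837 213.29992717] scaled in diff [190.66709186 456.40683591]
top 0.06 [241.53347837 211.00367533] scaled in diff [182.66739187 446.7297746 ]
top 0.09 [239.43917397 207.99790615] scaled in diff [172.19586985 434.06260448]
```

View pics/d6.png

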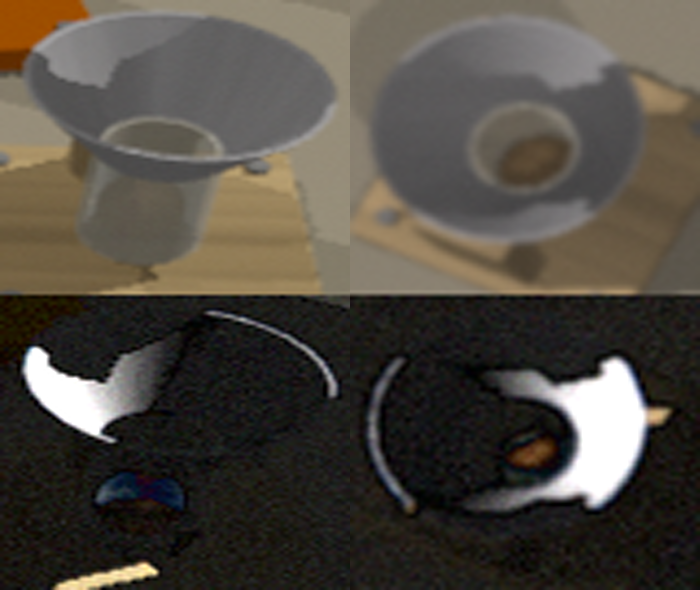

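In the scene difference picture, the ball's change is at (140,500). The prediction for a ball resting on the tube floor (z = 36 mm) is (141,502). So it is at the bottom.

```bash
python3 -c "
from station import arm
print(arm.get_state()['t'],arm.job_done())"
```

```text
the job is handed in; nothing more can be done
10.6 None
```

I took the 36 mm beech ball off its stand and let it go at the mouth of the aluminium funnel. It dropped to the bottom of the clear tube, and I handed the job in at 10.6 s. Its centre was about 145 mm above the table at release, well under the 210 mm limit.

**Loaded ball:** The before/after difference in the scene view puts the ball where one resting on the tube floor should appear, with its centre 36 mm up. The top view also shows a ball inside the tube. I did not measure its speed, but it still showed there more than 2 s after release.

**Other balls:** The small and large balls are still on their stands. Their measured positions changed by at most about 5 mm, which is about as much as the detections vary.

**Robot:** The arm is raised and clear of the jig, with the measured force near zero.

**Check that disagreed:** In the scene view, the network reported only the turquoise look-alike as `ball_mid` and missed the ball behind the tube wall. In the top view it found the ball in the tube with a score of only 0.5. I relied on the difference pictures instead.

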